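# Hold the cover over the mixer's threaded holes

### The arm

A 6-joint arm with a two-finger parallel gripper is mounted at the origin on the work surface. World frame = base frame: x ahead of the robot, y to its left, z up, the work surface at z = 0. Lengths are in mm, angles in rad, forces in N, time in s.
With the tool pointing down it reaches from about 375 to 925 mm from the base axis. Payload 5.7 kg.
Tool frame: the origin (TCP) lies on the centre line of the jaws, within the pads' length; the fingertips stand 19 mm ahead of it and the grasp point (between the pads) is the TCP (ctrl.tip_extent is the distance from the TCP to the fingertips, in mm); z points along the fingers, y is the line along which they close (so a half turn about z gives the same grasp; the last joint's range is limited). The gripper opens to 88 mm and grips with 3 to 60 N. Pads are 20 mm wide; open, the fingers measure 115 mm over their backs; the gripper's body (75 mm by 178 mm) begins 61 mm behind the grasp point.
Start: joints at [1.213, 0.359, 1.51, -0, 1.272, -0.115], TCP at [144.248, 582.372, 241.623] pointing down, gripper open.
Joint ranges: [-2.97, 2.97], [-1.01, 2.36], [0.21, 2.38], [-0.96, 4.11], [0.2, 2.71], [-2.98, 2.98]. Speed limits (rad/s): [2.39, 2.39, 3.14, 3.14, 3.14, 3.14].

### API

Orientations are given as a 3x3 rotation matrix whose columns are the frame's x, y, z axes.
In Python, from cell import ctrl gives the robot as it stands.
- The arm moves only by the tool arm_command, never from a script. Its argument "moves" is text: rows parted by semicolons, each of 7 numbers parted by spaces: the turn, a rotation vector about the world's x, y, z in degrees, then the shift along the world's x, y, z in cm, then the closure in counts, from 0 (fully open) to 255 (shut). A call has exactly 5 rows; each row shifts and turns the commanded pose from where the row before left it; what a row does not reach is not made up. A row lasts 1/8 s, in which the tool goes at most 62.5 mm and 10.7 degrees, less where a joint would pass 70% of its speed; a pose out of reach is approached as far as the arm can. A call with a gripper value outside its range is refused whole. The fingers move at their own pace and stop on an object; the grip force is fixed at half the most. Time passes only in rows, so rows that do not move let the fingers close, or fill a call up. It gives the time, the measured TCP pose, the force, the opening and the grip force at its end, in the units of the state.
- ctrl.get_state(): the state, without advancing time (a new reading comes with each control period).
- ctrl.read_camera(name): name is "scene" or "top" or "wrist"; returns the picture (400x640x3 uint8, blue, green, red); there is no depth.
- ctrl.camera_params(name): a dict with "K" (3x3 intrinsics, pixels), "dist" ([k1, k2, p1, p2, k3] as OpenCV has them; the pictures are not rectified), "world_to_cam" (4x4, takes a point from world to camera coordinates). Camera axes: x right, y up, looking along -z (the intrinsics and any distortion apply to the point x, -y, -z); pixel columns grow to the right and rows downward; lengths in mm; the calibration is good to about 2 mm. A picture is of the moment at which its call begins: read the wrist's pose just before it. camera_params takes no time and is no camera call; for the wrist camera it gives the pose at the moment of the call.
- ctrl.hand_in(): hands the job in; it is judged then, once.
Trained networks look in the newest picture that a camera, given by its name, has taken for a name from the list of things; names that differ only in an ending like _2 or _b are one class to them, and where a whole thing is asked for, a point or a joint stands for the part that bears it (a point fixed in the world has none). Each returns a list of dicts, best first, with "p" (0 to 1); they miss things now and then, are a little off and sometimes report something else, mostly with a low value. They report only what shows in the picture. A call takes as long as a camera call. They do not tell look-alikes from the thing itself.
- ctrl.find_in(camera, label): "position" ([column, row] in pixels, amid what is visible of it).
- ctrl.trace(camera, label): "region" (400x640 bool, what is visible of it) and "position" ([column, row] in pixels, amid what is visible of it).
The state is a dict: "time": time; "joint_positions": joint angles; "qvel": joint speeds; "effort": joint torques, N m; "position": TCP position; "orientation": TCP orientation; "wrist_force": force on the tool from outside, world axes, zero at the start; "ft_torque": the same for the moment, N m; "width": opening from 0.0 (shut) to 1.0 (fully open); "finger_force": force on a finger pad.
Only numpy, scipy, OpenCV 4.12 (cv2) and the standard library are available. Lean on these libraries where they do the work, as an engineer would, in place of code of your own. Each camera call takes 0.05 s, during which the arm holds its last target. There are 200 camera calls.

### The job

A colleague is about to screw the four-hole cover plate onto the mixer: first swing the mixer's probe arm about a quarter turn to the side far from the robot, so that the deck is free. Then pick up the cover plate with four holes (not the one with two) and hold it still and level, hovering about a centimetre above the deck without touching the mixer, turned and placed so that each threaded hole shows whole through the hole above it. Finish while holding it there, and leave the other things on the bench where they are.

Things in the scene. Friction and masses are not known exactly. Their poses are not given: they have to be found in the camera images.
- mixer: heated laboratory mixer, fixed to the bench, white, 150 (x) x 180 (y) x 50 tall, with an extension on its -y end that carries a steel post (28 dia, 120 to -y of the deck's centre); on top an aluminium deck 120 (x) x 150 (y), 12 thick, its top 62 above the bench. Origin: on the bench under the deck's centre; axes as named, z up. Place and yaw vary (sizes in mm)
- deck (a point): centre of the deck's top face (62 above the bench), axes as the mixer's (sizes in mm)
- probe_arm (a joint): angle of the probe arm about the vertical post, rad: 0 = the arm points along the mixer's +y and its head hangs over the deck's centre; it grows as the head swings towards the mixer's +x (the side far from the robot); about 1.57 = a quarter turn, arm wholly off the deck; stops at -0.5 and 1.75. Starts near 0. Stays where it is left; light friction, about 1 to 2 N at the knob
- probe_hinge (a point): point on the arm's vertical hinge axis, 109 above the bench (sizes in mm)
- probe_knob (a point): grip point of the upright black knob (16 dia, 38 tall, from 127 to 165 above the bench) on the arm's head; this point is on the knob's axis 147 above the bench, 120 from the hinge axis. Under the knob: the grey head, 36 dia, down to 81 above the bench. The dark steel bar from post to head is 22 wide, 103 to 115 above the bench. The knob is taken or pushed from above (sizes in mm)
- cover: the cover plate to use: aluminium, 90 (x) x 130 (y) x 6 thick, about 0.24 kg, a round 16 hole near each of its four corners, on top a black handle block 18 (x) x 60 (y) x 40 tall at its centre (its top 46 above the underside). Lies flat on the bench, on the robot's left. Origin: centre of the underside, z up. A half turn about z makes no difference to it (sizes in mm)
- cover_handle (a point): centre of the top of that cover's handle, 46 above its underside (sizes in mm)
- spare: the other cover plate, not wanted: same outline and handle, but only two holes, on its long centre line. Same origin and axes. The two covers may lie in either place (sizes in mm)
- hole0 (a point): centre of a 16 dia through hole of the cover, at its underside: (33, 52) from the cover's origin (sizes in mm)
- thread0 (a point): mouth of an 8 dia threaded hole in the deck's top: (33, 52) from the deck's centre (sizes in mm)
- hole1 (a point): centre of a 16 dia through hole of the cover, at its underside: (-33, 52) from the cover's origin (sizes in mm)
- thread1 (a point): mouth of an 8 dia threaded hole in the deck's top: (-33, 52) from the deck's centre (sizes in mm)
- hole2 (a point): centre of a 16 dia through hole of the cover, at its underside: (-33, -52) from the cover's origin (sizes in mm)
- thread2 (a point): mouth of an 8 dia threaded hole in the deck's top: (-33, -52) from the deck's centre (sizes in mm)
- hole3 (a point): centre of a 16 dia through hole of the cover, at its underside: (33, -52) from the cover's origin (sizes in mm)
- thread3 (a point): mouth of an 8 dia threaded hole in the deck's top: (33, -52) from the deck's centre (sizes in mm)
- amber_bottle: bystander, to be left alone: amber glass bottle, 72 dia x 190, black cap, far side (sizes in mm)
- flask: bystander, to be left alone: small pale bottle, 56 dia x 110, red cap, far side (sizes in mm)
- driver: bystander, to be left alone: screwdriver, 170 long, lying on the bench between mixer and covers (sizes in mm)
- screw_dish: bystander, to be left alone: round white dish, 84 dia x 16, with the screws, far side (sizes in mm)
- tip_box: bystander, to be left alone: grey box of pipette tips, 85 x 125 x 71, to the right of the mixer (sizes in mm)
- small_jar: bystander, to be left alone: small glass jar, 38 dia x 55, white cap, in front of the robot (sizes in mm)
Things that resemble listed ones, but are neither listed nor needed, are in the scene too. What is shaped like the cover but blue or red is not meant. Several things have the shape of the amber_bottle; the one meant has the colours described above.

How it is judged (in metres and radians):
On the way, in this order (a step that is already met when the one before it is completed fails the run):
1. the probe arm is swung clear of the deck to the far side (past 1.2 rad) (value of joint probe_arm above 1.2 rad), for 0.2 s.
2. the four-hole cover is lifted off the bench in the gripper (underside over 5 cm up) (height (world z) of cover above 0.05 m and contact force between cover and the fingers above 0.5 N), for 0.2 s.
At the end, for the whole second after the job is handed in: The gripper holds the four-hole cover still (under 2 cm/s) and level (within 4 degrees), its underside 4 to 20 mm above the deck and touching nothing of the mixer, each of its four holes within 4 mm sideways of the threaded hole below (either way round), and the probe arm is past 1.2 rad (((horizontal distance between hole0 and thread0 below 0.004 m and horizontal distance between hole1 and thread1 below 0.004 m and horizontal distance between hole2 and thread2 below 0.004 m and horizontal distance between hole3 and thread3 below 0.004 m) or (horizontal distance between hole0 and thread2 below 0.004 m and horizontal distance between hole1 and thread3 below 0.004 m and horizontal distance between hole2 and thread0 below 0.004 m and horizontal distance between hole3 and thread1 below 0.004 m)) and z of cover in the frame of deck between 0.004 and 0.02 m and angle between cover's own z axis and vertical below 0.07 rad and linear speed of cover below 0.02 m/s and contact force between cover and the fingers above 0.5 N and contact force between cover and mixer below 0.3 N and value of joint probe_arm above 1.2 rad); the arm keeps its last pose, push and grip.
It fails at once if the cover touches the mixer or its probe arm (contact force between cover and mixer above 0.3 N).
It fails at once if the two-hole cover is moved more than 3 cm (distance of spare from where it was at the start of the episode above 0.03 m).
It fails at once if another thing on the bench is moved more than 3 cm (distance of any of amber_bottle, flask, driver, screw_dish, tip_box, small_jar from where it was at the start of the episode above 0.03 m).
It also fails if it takes over 64 s, if anything falls off the work surface, if the arm or the gripper's body presses on something with over 40 N, if the wrist force passes 120 N, or if a joint passes its speed limit or range.

## Working session

There is one attempt and no reset: what is moved stays moved. The work goes in short steps, Python scripts to look and compute and a tool call to move; the robot and the scene stay as the last step left them, time stands still between calls to the robot, and variables do not carry over. Pictures are saved under pics/ and viewed, at most 10 in all, crops included, and the job is handed in when it is done.

Besides the shell and the picture viewer there is one more tool, called after "Emit:" in YAML: its name, and indented under it one key for each argument. arm_command: Moves the arm, as the interface text tells. Its arguments: {"type":"object","properties":{"moves":{"type":"string"}},"required":["moves"]}

```bash
mkdir -p pics; ls
python3 - <<'E'
from cell import ctrl
import cv2, numpy as np
for c in ("scene","top"):
    im=ctrl.read_camera(c); cv2.imwrite(f"pics/{c}0.png",im)
    p=ctrl.camera_params(c); print(c,np.round(p["K"],1).tolist(),p["dist"],np.round(p["world_to_cam"],3).tolist())
s=ctrl.get_state(); print(s["time"],s["position"],s["orientation"])
E
```

```text
pics
scene [[403.4, 0.0, 311.6], [0.0, 403.4, 198.7], [0.0, 0.0, 1.0]] [-0.0142828  0.         0.         0.         0.       ] [[-0.865, 0.501, -0.022, 496.262], [-0.341, -0.556, 0.758, 129.707], [0.367, 0.664, 0.652, -1824.319], [0.0, 0.0, 0.0, 1.0]]
top [[373.4, 0.0, 313.5], [0.0, 373.4, 203.1], [0.0, 0.0, 1.0]] [-0.0010492  0.         0.         0.         0.       ] [[0.025, -1.0, 0.018, 15.258], [0.989, 0.028, 0.148, -613.625], [-0.148, 0.014, 0.989, -1320.895], [0.0, 0.0, 0.0, 1.0]]
0.1 [144.07257772 581.84063656 240.88059815] [[-9.70675502e-01  2.40392912e-01 -5.62962733e-04]
 [ 2.40393515e-01  9.70674216e-01 -1.58901707e-03]
 [ 1.64464969e-04 -1.67775253e-03 -9.99998579e-01]]
```

View pics/top0.png

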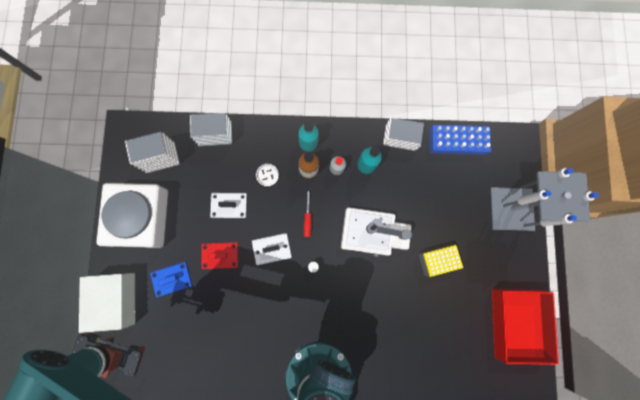

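View pics/scene0.png

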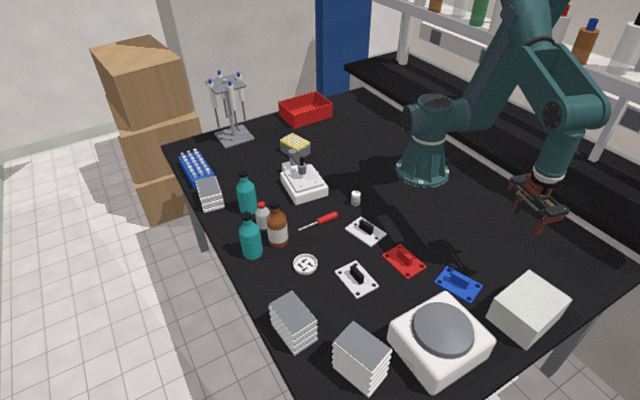

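The top view shows two aluminium plates, at (228,205) and (271,249). The blue plate (171,280) and the red one (219,256) don't count. The mixer deck is at about (370,230), with its head at about (373,229) and its post at about (405,232). (228,205) seems to have dark dots at its corners, so I'll confirm that in an enlarged crop and set up the measuring helper.

```bash
cat > h.py <<'E'
from cell import ctrl
import cv2, numpy as np
F=np.diag([1,-1,-1.])
def project(P,p):
    W=np.array(p["world_to_cam"]); R=F@W[:3,:3]; t=F@W[:3,3]
    return cv2.projectPoints(np.array(P,float).reshape(-1,1,3),cv2.Rodrigues(R)[0],t,np.array(p["K"],float),np.array(p["dist"],float))[0][:,0]
def ray(px,p):
    W=np.array(p["world_to_cam"]); R=F@W[:3,:3]; t=F@W[:3,3]
    u=cv2.undistortPoints(np.array(px,float).reshape(-1,1,2),np.array(p["K"],float),np.array(p["dist"],float))[0,0]
    return -R.T@t, R.T@np.array([u[0],u[1],1.])
def onz(px,z,p):
    c,d=ray(px,p); return c+d*(z-c[2])/d[2]
def tri(a,pa,b,pb):
    c1,d1=ray(a,pa); c2,d2=ray(b,pb); d1/=np.linalg.norm(d1); d2/=np.linalg.norm(d2)
    s=np.linalg.lstsq(np.c_[d1,-d2],c2-c1,rcond=None)[0]
    x,y=c1+s[0]*d1,c2+s[1]*d2; return (x+y)/2,np.linalg.norm(x-y)
E
python3 - <<'E'
from h import *
top=cv2.imread("pics/top0.png"); sc=cv2.imread("pics/scene0.png")
r=lambda i,x,y,w,h,k:cv2.resize(i[y:y+h,x:x+w],None,fx=k,fy=k,interpolation=cv2.INTER_CUBIC)
a=r(top,200,185,100,85,4); b=r(top,330,190,100,85,4)
c=r(sc,320,205,100,100,2); d=r(sc,270,140,100,100,2)
cv2.imwrite("pics/crop1.png",np.vstack([np.hstack([a,b]),np.hstack([c,d,np.zeros((200,400,3),np.uint8)])]))
ps={c:ctrl.camera_params(c) for c in("top","scene")}
for l in ("cover","cover_handle","probe_knob","mixer","deck","probe_hinge","thread0"):
    for c in ps:
        print(l,c,[(np.round(d["position"],1).tolist(),round(d["p"],2)) for d in ctrl.find_in(c,l)[:5]])
E
```

```text
cover top [([228.2, 203.6], 0.96), ([170.4, 279.4], 0.95), ([221.0, 258.0], 0.87)]
cover scene [([359.4, 281.6], 0.77), ([454.4, 284.0], 0.68), ([405.8, 259.3], 0.55), ([296.6, 146.6], 0.22)]
cover_handle top [([227.7, 205.5], 0.85), ([221.2, 255.6], 0.78), ([170.8, 279.5], 0.71)]
cover_handle scene [([402.5, 259.8], 0.85), ([357.4, 275.7], 0.78), ([458.6, 285.4], 0.59)]
probe_knob top [([388.6, 232.4], 0.63)]
probe_knob scene [([294.7, 162.9], 0.5)]
mixer top [([372.7, 235.4], 0.95), ([272.0, 248.4], 0.37), ([308.4, 225.2], 0.37)]
mixer scene [([300.3, 179.6], 0.9)]
deck top [([371.4, 235.9], 0.97)]
deck scene [([359.1, 278.7], 0.68), ([299.9, 177.5], 0.64)]
probe_hinge top [([385.5, 233.4], 0.67), ([372.8, 235.4], 0.51)]
probe_hinge scene [([353.7, 198.6], 0.74), ([299.6, 162.7], 0.54), ([303.5, 175.2], 0.24)]
thread0 top [([371.3, 234.8], 0.88), ([335.4, 166.2], 0.17)]
thread0 scene [([301.2, 177.8], 0.86), ([352.4, 279.1], 0.59), ([296.2, 162.0], 0.15)]
```

View pics/crop1.png

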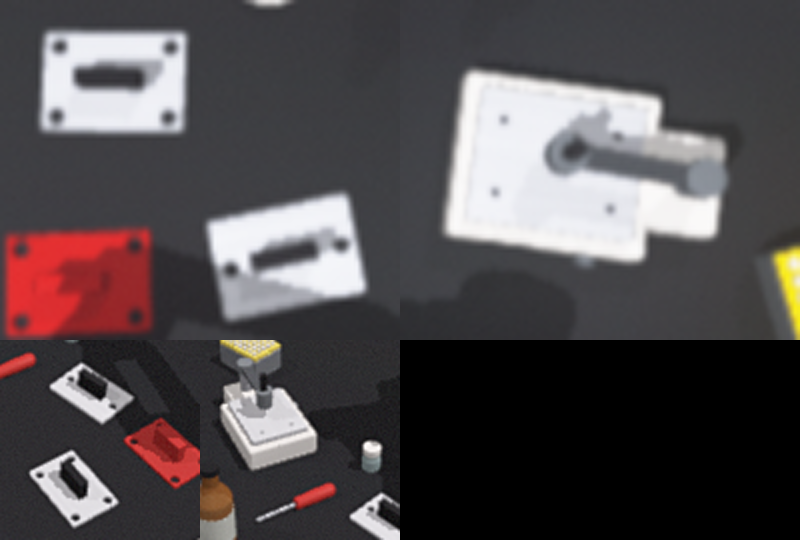

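The crop confirms it: (228,205) in top, about (357,278) in scene, has a hole at all four corners, so it is the cover. (271,249) has two holes on its long centre line, so it is the spare. All four deck threads also show, so I can measure from them.

Run:
```python
from h import *
pt=ctrl.camera_params("top"); ps=ctrl.camera_params("scene")
def fit(m,l):
    l=np.array(l,float); m=np.array(m)
    a,b=l-l.mean(0),m-m.mean(0)
    th=np.arctan2((a[:,0]*b[:,1]-a[:,1]*b[:,0]).sum(),(a*b).sum()); c,s=np.cos(th),np.sin(th)
    R=np.array([[c,-s],[s,c]]); t=m.mean(0)-R@l.mean(0); return t,th,R,np.abs(m-(l@R.T+t)).max()
L=[(33,52),(-33,52),(-33,-52),(33,-52)]
T=[(355.75,219.75),(353.75,238),(382.5,242.25),(384.5,223.75)]
C=[(215,196.75),(214,214.5),(242,214.25),(242.75,196.75)]
for n,P,z in(("deck",T,62),("cover",C,6)):
    m=[onz(q,z,pt)[:2] for q in P]; t,th,R,e=fit(m,L); print(n,t.round(1),np.degrees(th).round(1),e.round(1))
    if n=="deck": print("hinge",(t+R@[0,-120]).round(1),"knob at 0 ->",t)
print("knob tri",tri((373.75,227.5),pt,(301.5,162.5),ps), onz((373.75,227.5),165,pt))
print("post top onz",onz((406,234.5),125,pt))
print("handle tri",tri((227.7,205.5),pt,(357.4,275.7),ps))
print("spare",onz((271,249),40,pt),"driver",onz((307,214),10,pt),"jar",onz((313,267),55,pt),"amber",onz((308,170),0,pt),"flask",onz((338,162),110,pt))
```

```text
deck [ 515.5 -169.9] -6.5 0.6
hinge [ 502.  -289.2] knob at 0 -> [ 515.48624474 -169.9299082 ]
cover [600.9 349.6] 1.5 0.9
knob tri (array([ 520.40486494, -172.82822309,  133.14806184]), np.float64(3.5522702983581347)) [ 519.06302108 -168.20684992  165.        ]
post top onz [ 501.60122349 -285.86214327  125.        ]
handle tri (array([599.09284904, 351.64041716,  12.80378944]), np.float64(2.2674914534271418))
spare [442.57659494 180.44445375  40.        ] driver [576.57104714  54.50501194  10.        ] jar [382.7822584   27.85727712  55.        ] amber [747.57889159  55.44512732   0.        ] flask [753.25330404 -50.48139749 110.        ]
```

Checks: the deck fit leaves 0.6 mm, and its knob position agrees with the triangulation within 5 mm. The post is where the deck fit puts the hinge, within 4 mm. The hole spacing fits the text, and everything is within reach. Deck (515,-170), yaw -6.5°; cover (601,350), yaw 1.5°; hinge (502,-289). I'll move towards the knob, turning the jaws tangentially.

Emit:
arm_command:
  moves: "0 0 -10 4.8 -3.6 0 140; 0 0 -10 4.8 -3.6 0 140; 0 0 -10 4.8 -3.6 0 140; 0 0 -10 4.8 -3.6 0 140; 0 0 -10 4.8 -3.6 0 140"

```text
time: 1.42
position: [385.7, 401.2, 241.8]
orientation: [[-0.435, 0.901, 0.0], [0.901, 0.435, 0.0], [0.0, 0.001, -1.0]]
wrist_force: [0.6, 0.9, 0.0]
width: 0.475
finger_force: 0.0
```

Emit:
arm_command:
  moves: "0 0 -10 1.5 -6 0 140; 0 0 -10 1.5 -6 0 140; 0 0 -10 1.5 -6 0 140; 0 0 0 1.5 -6 0 140; 0 0 0 1.5 -6 0 140"

```text
time: 2.05
position: [459.7, 100.5, 242.0]
orientation: [[0.068, 0.998, 0.001], [0.998, -0.068, 0.0], [0.0, 0.001, -1.0]]
wrist_force: [0.9, 0.7, -0.3]
width: 0.455
finger_force: 0.0
```

Emit:
arm_command:
  moves: "0 0 0 1 -5.5 0 140; 0 0 0 1 -5.5 0 140; 0 0 0 1 -5.5 0 140; 0 0 0 1 -5 0 140; 0 0 0 1 -4 0 140"

```text
time: 2.68
position: [509.4, -154.9, 241.8]
orientation: [[0.069, 0.998, 0.0], [0.998, -0.069, -0.0], [-0.0, 0.0, -1.0]]
wrist_force: [0.1, -0.1, -0.4]
width: 0.451
finger_force: 0.0
```

Run:
```python
from h import *
p=ctrl.camera_params("wrist"); im=ctrl.read_camera("wrist"); cv2.imwrite("pics/w1.png",im)
import pickle; pickle.dump(p,open("w1.pkl","wb"))
print(project([(518,-170,165),(518,-170,127),(502,-289,115)],p).round(0))
print([(np.round(d["position"],1).tolist(),round(d["p"],2)) for d in ctrl.find_in("wrist","probe_knob")])
```

```text
[[331. 236.]
 [330. 220.]
 [320. 340.]]
[([328.0, 250.8], 0.56)]
```

View pics/w1.png

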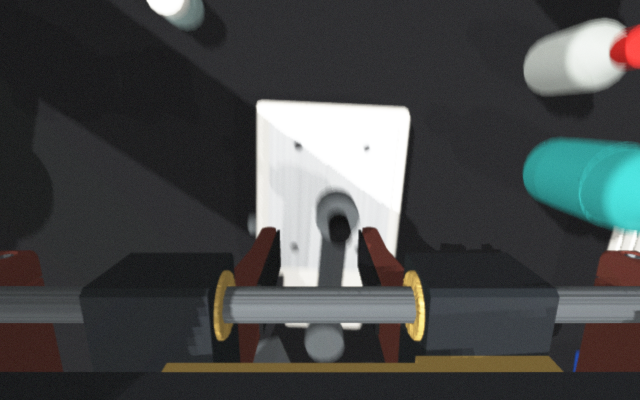

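The wrist view shows the knob's top at about (340,230) with the grey head at (337,213). Threads show at (298,146), (367,148) and (294,247).

Run:
```python
from h import *
import pickle; p=pickle.load(open("w1.pkl","rb"))
print("knob",onz((340,231),165,p).round(1),tri((340,231),p,(373.75,227.5),ctrl.camera_params("top")))
for q in((298,146),(367,148),(294,247)): print(onz(q,62,p).round(1))
print("hinge",onz((324,343),125,p).round(1))
t=np.array([515.5,-169.9]);c,s=np.cos(np.radians(-6.5)),np.sin(np.radians(-6.5))
print([(t+np.array([[c,-s],[s,c]])@l).round(1) for l in((-33,52),(33,52),(-33,-52))])
print(ctrl.get_state()["position"])
```

```text
knob [ 524.2 -166.7  165. ] (array([ 522.64692445, -171.60718023,  149.33215572]), np.float64(4.530943278866214))
[ 493.5 -115.4   62. ]
[ 558.7 -121.9   62. ]
[ 480.8 -217.1   62. ]
hinge [ 506.  -284.7  125. ]
[array([ 488.6, -114.5]), array([ 554.2, -122. ]), array([ 476.8, -217.8])]
[ 510.63853716 -156.67603308  241.83548754]
```

Emit:
arm_command:
  moves: "0 0 0 1.1 -1.1 0 140; 0 0 0 0 0 -2 140; 0 0 0 0 0 -3 140; 0 0 0 0 0 -3 140; 0 0 0 0 0 -1 140"

```text
time: 3.4
position: [519.5, -162.2, 150.1]
orientation: [[0.067, 0.998, -0.003], [0.998, -0.067, 0.001], [0.001, -0.003, -1.0]]
wrist_force: [0.1, 0.6, -0.3]
width: 0.451
finger_force: 0.0
```

The jaws now straddle the knob. Next is the arc about the hinge at (504,-287), turning the jaws along with it.

Emit:
arm_command:
  moves: "0 0 -10 2 -1 0 140; 0 0 -10 1.9 -0.8 0 140; 0 0 -10 1.8 -1.1 0 140; 0 0 -10 1.6 -1.4 0 140; 0 0 -10 1.3 -1.6 0 140"

```text
time: 4.03
position: [606.8, -222.1, 152.1]
orientation: [[0.811, 0.586, -0.001], [0.586, -0.811, 0.0], [-0.0, -0.001, -1.0]]
wrist_force: [-2.0, 0.3, 0.0]
width: 0.452
finger_force: 0.7
```

Emit:
arm_command:
  moves: "0 0 -10 1 -1.9 0 140; 0 0 -10 0.6 -2 0 140; 0 0 -10 0.3 -2.1 0 140; 0 0 -5 0 -2.1 0 140; 0 0 0 0 0 0 140"

```text
time: 4.65
position: [626.0, -304.5, 152.3]
orientation: [[1.0, 0.019, 0.001], [0.019, -1.0, -0.001], [0.001, 0.001, -1.0]]
wrist_force: [-0.4, -0.5, 0.6]
width: 0.45
finger_force: 0.0
```

Run:
```python
from h import *
s=ctrl.get_state(); print(s["position"],s["wrist_force"])
im=ctrl.read_camera("top"); cv2.imwrite("pics/t1.png",cv2.resize(im[150:280,310:450],None,fx=4,fy=4,interpolation=cv2.INTER_CUBIC))
```

```text
[ 625.95787251 -304.5119027   152.288272  ] [-0.36014197 -0.47739541  0.55934969]
```

View pics/t1.png

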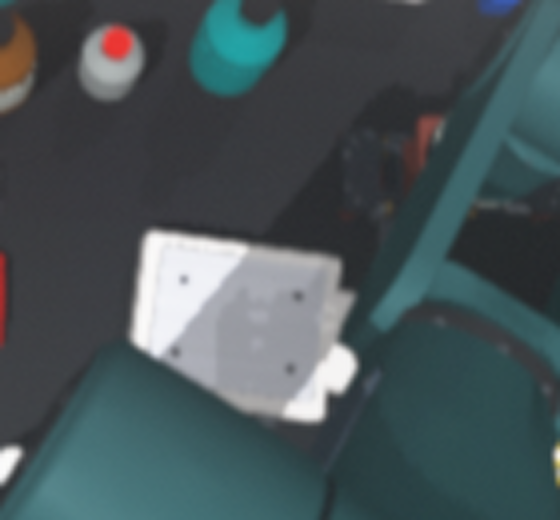

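The top view shows the deck free and all four threads visible. The bar itself is hidden behind the robot arm. I'll lift off, go to the cover, and check the bar from there.

Emit:
arm_command:
  moves: "0 0 0 0 0 2 140; 0 0 0 0 0 4 140; 0 0 0 0 0 4 140; 0 0 0 0 3 0 60; 0 0 10 0 5 0 60"

```text
time: 5.32
position: [625.7, -222.9, 252.9]
orientation: [[0.98, 0.197, 0.002], [0.197, -0.98, -0.001], [0.002, 0.001, -1.0]]
wrist_force: [0.4, 0.0, 0.1]
width: 0.641
finger_force: 0.0
```

Emit:
arm_command:
  moves: "0 0 10 0 6 0 60; 0 0 10 0 6 0 60; 0 0 10 0 6 0 60; 0 0 10 0 6 0 60; 0 0 10 0 6 0 60"

```text
time: 5.95
position: [624.4, 79.5, 252.2]
orientation: [[0.476, 0.88, 0.0], [0.88, -0.476, 0.0], [0.001, 0.0, -1.0]]
wrist_force: [0.5, -0.1, -0.8]
width: 0.766
finger_force: 0.0
```

Emit:
arm_command:
  moves: "0 0 10 0 6 0 60; 0 0 10 0 6 0 60; 0 0 10 -1 6 0 60; 0 0 0 -1 4 0 60; 0 0 0 0 0 0 60"

```text
time: 6.58
position: [603.2, 300.4, 251.9]
orientation: [[-0.026, 1.0, -0.0], [1.0, 0.026, 0.001], [0.001, -0.0, -1.0]]
wrist_force: [-0.5, 0.2, 0.3]
width: 0.762
finger_force: 0.0
```

```bash
cat > look.py <<'E'
from h import *
import sys,pickle
n=sys.argv[1]; s=ctrl.get_state(); p=ctrl.camera_params("wrist"); im=ctrl.read_camera("wrist")
cv2.imwrite(f"pics/{n}.png",im); pickle.dump(p,open(n+".pkl","wb")); print(s["time"],s["position"].round(1),np.degrees(np.arctan2(s["orientation"][1][1],s["orientation"][0][1])).round(1))
E
python3 look.py w2
python3 - <<'E'
from h import *
im=ctrl.read_camera("top"); cv2.imwrite("pics/top2.png",im)
w=cv2.imread("pics/w2.png"); a=cv2.resize(im[180:270,330:430],None,fx=2.5,fy=2.5,interpolation=cv2.INTER_CUBIC)
pad=np.zeros((400,250,3),np.uint8)
pad=np.zeros((600,640,3),np.uint8); pad[:400]=w; pad[400:600,:200]=im[180:280,330:430].repeat(2,0).repeat(2,1); cv2.imwrite("pics/w2c.png",pad)
E
```

```text
6.575 [603.2 300.4 251.9] 1.5
```

View pics/w2c.png

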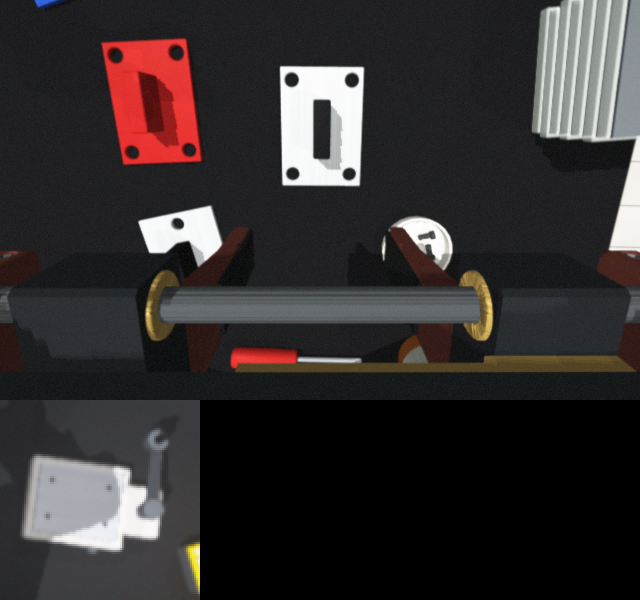

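The probe arm now stands about a quarter turn to the far side (inset). The wrist view shows the four-hole cover with holes at (292,80), (352,80), (349,173) and (293,174), its handle at (322,129), and the spare lower left. Measuring the cover, with its height from two views.

```bash
cat >> h.py <<'E'
def fit(m,l):
    l=np.array(l,float); m=np.array(m)
    a,b=l-l.mean(0),m-m.mean(0)
    th=np.arctan2((a[:,0]*b[:,1]-a[:,1]*b[:,0]).sum(),(a*b).sum()); c,s=np.cos(th),np.sin(th)
    R=np.array([[c,-s],[s,c]]); t=m.mean(0)-R@l.mean(0); return t,th,R,np.abs(m-(l@R.T+t)).max()
L=[(33,52),(-33,52),(-33,-52),(33,-52)]
def dark(im,q,r=10):
    x,y=map(int,q); g=cv2.cvtColor(im,cv2.COLOR_BGR2GRAY)[y-r:y+r+1,x-r:x+r+1].astype(float)
    w=np.clip(np.percentile(g,75)*.85-g,0,None)
    yy,xx=np.mgrid[-r:r+1,-r:r+1]; w*=(xx**2+yy**2<=r*r)
    return np.array([x+(w*xx).sum()/w.sum(), y+(w*yy).sum()/w.sum()])
E
python3 - <<'E'
from h import *
import pickle
p=pickle.load(open("w2.pkl","rb")); im=cv2.imread("pics/w2.png"); pt=ctrl.camera_params("top")
Q=[dark(im,q) for q in((352,80),(292,80),(293,174),(349,173))]; print(np.round(Q,1).tolist())
m=[onz(q,6,p)[:2] for q in Q]; t,th,R,e=fit(m,L); print("cover",t.round(1),np.degrees(th).round(2),e.round(1))
T=[(215,196.75),(214,214.5),(242,214.25),(242.75,196.75)]
print([tri(a,p,b,pt)[0].round(1).tolist() for a,b in zip(Q,T)])
k=onz((322,128.5),46,p); print("handle",k.round(1),tri((322,128.5),p,(227.5,204.3),pt)[0].round(1))
print(np.linalg.norm(np.diff(m,axis=0),axis=1))
E
```

```text
[[351.5, 79.7], [291.2, 79.3], [292.3, 173.2], [348.8, 173.6]]
cover [605.2 353.4] 1.06 0.2
[[638.9, 409.5, -26.0], [568.9, 407.6, -20.6], [571.6, 299.2, -7.0], [639.1, 300.2, -7.7]]
handle [606.  354.2  46. ] [605.9 353.1   6.4]
[ 65.76177707 103.61570688  65.75862525]
```

The wrist fit is tight: residual 0.2 mm, and a spacing of 65.8/103.6 mm against 66/104 confirms the height. The top camera differs by about 4 mm, so I trust the wrist view. Going above the handle for a close look.

Emit:
arm_command:
  moves: "0 0 0 0.2 3.5 0 60; 0 0 0 0 1.8 -3 60; 0 0 0 0 0 -4 60; 0 0 0 0 0 -4 60; 0 0 0 0 0 -2 60"

```text
time: 7.3
position: [606.4, 347.4, 119.4]
orientation: [[-0.018, 1.0, -0.003], [1.0, 0.018, -0.002], [-0.002, -0.003, -1.0]]
wrist_force: [-0.7, -0.4, -0.0]
width: 0.762
finger_force: 0.0
```

Emit:
arm_command:
  moves: "0 0 0 0 0 0 60; 0 0 0 0 0 0 60; 0 0 0 0 0 0 60; 0 0 0 0 0 0 60; 0 0 0 0 0 0 60"

```text
time: 7.92
position: [607.5, 349.5, 122.3]
orientation: [[-0.019, 1.0, 0.001], [1.0, 0.019, 0.0], [0.0, 0.001, -1.0]]
wrist_force: [-0.6, -0.6, 0.0]
width: 0.764
finger_force: 0.0
```

```bash
python3 look.py w3
```

```text
7.925 [607.5 349.5 122.3] 1.1
```

View pics/w3.png

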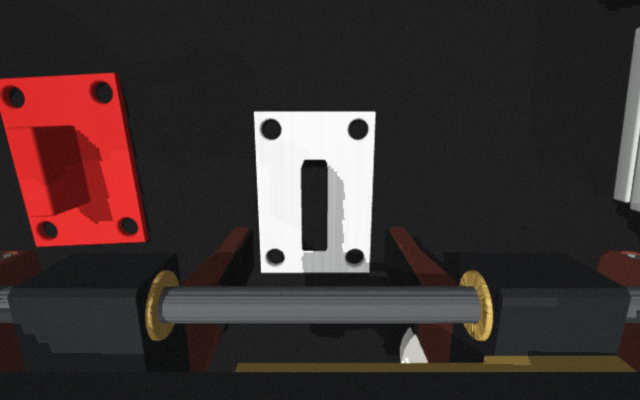

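The close view shows the cover centred between the jaws: holes at (271,129), (358,128), (355,257) and (276,257), handle at x≈314. I'll triangulate it against the earlier wrist view.

Run:
```python
from h import *
import pickle
p=pickle.load(open("w2.pkl","rb")); im=cv2.imread("pics/w2.png"); p3=pickle.load(open("w3.pkl","rb")); i3=cv2.imread("pics/w3.png")
Q=[dark(im,q) for q in((352,80),(292,80),(293,174),(349,173))]
Q3=[dark(i3,q,13) for q in((358,128),(271,129),(276,257),(355,257))]; print(np.round(Q3,1).tolist())
m=[onz(q,6,p3)[:2] for q in Q3]; t,th,R,e=fit(m,L); print("cover",t.round(1),np.degrees(th).round(2),e.round(1))
X=[tri(a,p,b,p3) for a,b in zip(Q,Q3)]; print([(x.round(1).tolist(),round(g,1)) for x,g in X])
```

```text
[[357.7, 128.8], [270.5, 128.8], [274.8, 256.5], [354.1, 257.5]]
cover [604.8 354.1] 0.97 0.5
[([637.6, 406.5, -0.7], np.float64(0.2)), ([570.7, 405.1, 1.7], np.float64(0.6)), ([572.7, 300.4, 2.2], np.float64(0.4)), ([638.9, 302.1, 5.4], np.float64(0.3))]
```

Height and position agree: cover (605,354), yaw 1°, z within a few mm of the text. Descending to TCP z≈32, then closing.

Emit:
arm_command:
  moves: "0 0 0 -0.25 0.4 0 60; 0 0 0 0 0 -3 60; 0 0 0 0 0 -3 60; 0 0 0 0 0 -2 60; 0 0 0 0 0 -1 60"

```text
time: 8.6
position: [604.1, 353.3, 30.3]
orientation: [[-0.019, 1.0, -0.002], [1.0, 0.019, -0.001], [-0.001, -0.002, -1.0]]
wrist_force: [0.3, -0.9, 0.3]
width: 0.761
finger_force: 0.0
```

Emit:
arm_command:
  moves: "0 0 0 0 0 0 120; 0 0 0 0 0 0 255; 0 0 0 0 0 0 255; 0 0 0 0 0 0 255; 0 0 0 0 0 0 255"

```text
time: 9.22
position: [604.9, 353.4, 32.0]
orientation: [[-0.019, 1.0, 0.0], [1.0, 0.019, 0.0], [0.0, 0.0, -1.0]]
wrist_force: [0.3, -0.5, 0.6]
width: 0.234
finger_force: 0.0
```

Emit:
arm_command:
  moves: "0 0 0 0 0 0 255; 0 0 0 0 0 0 255; 0 0 0 0 0 1 255; 0 0 0 0 0 1 255; 0 0 0 0 0 1 255"

```text
time: 9.85
position: [604.9, 353.4, 62.4]
orientation: [[-0.019, 1.0, 0.0], [1.0, 0.019, 0.0], [0.0, 0.0, -1.0]]
wrist_force: [0.9, 1.6, -1.7]
width: 0.204
finger_force: 30.0
```

The handle is held (18 mm opening, 30 N). I'll lift high and carry it past the deck, then take a still wrist look at the threads and the held cover's holes together.

Emit:
arm_command:
  moves: "0 0 0 0 0 3 255; 0 0 0 0 0 4 255; 0 0 0 0 0 5 255; 0 0 0 0 0 5 255; 0 0 0 0 -1 3 255"

```text
time: 10.48
position: [605.5, 344.2, 265.6]
orientation: [[-0.02, 1.0, 0.004], [1.0, 0.02, 0.002], [0.002, 0.004, -1.0]]
wrist_force: [0.2, -1.0, -2.3]
width: 0.21
finger_force: 30.0
```

Emit:
arm_command:
  moves: "0 0 0 0 -3 0 255; 0 0 -1.5 -1 -4.5 0 255; 0 0 -1.5 -1 -5 0 255; 0 0 -1.5 -1 -5 0 255; 0 0 -1.5 -1 -5 0 255"

```text
time: 11.1
position: [564.2, 116.9, 262.3]
orientation: [[0.086, 0.996, 0.001], [0.996, -0.086, -0.0], [-0.0, 0.001, -1.0]]
wrist_force: [0.6, -0.9, -2.1]
width: 0.202
finger_force: 30.0
```

Emit:
arm_command:
  moves: "0 0 -1.5 -1 -5 0 255; 0 0 0 -1 -5 0 255; 0 0 0 -1 -5 0 255; 0 0 0 -1 -5 0 255; 0 0 0 -0.6 -5 0 255"

```text
time: 11.72
position: [518.0, -133.1, 262.4]
orientation: [[0.112, 0.994, 0.001], [0.994, -0.112, -0.0], [-0.0, 0.001, -1.0]]
wrist_force: [0.7, -0.1, -1.8]
width: 0.202
finger_force: 30.0
```

Emit:
arm_command:
  moves: "0 0 0 0 -5 0 255; 0 0 0 0 -5 0 255; 0 0 0 0 -4 0 255; 0 0 0 0 -2.5 0 255; 0 0 0 0 0 0 255"

```text
time: 12.35
position: [518.7, -297.9, 261.8]
orientation: [[0.114, 0.994, 0.0], [0.994, -0.114, -0.0], [-0.0, 0.0, -1.0]]
wrist_force: [0.1, 0.5, -2.1]
width: 0.204
finger_force: 30.0
```

Emit:
arm_command:
  moves: "0 0 0 0 0 0 255; 0 0 0 0 0 0 255; 0 0 0 0 0 0 255; 0 0 0 0 0 0 255; 0 0 0 0 0 0 255"

```text
time: 12.98
position: [518.8, -296.4, 261.7]
orientation: [[0.111, 0.994, -0.0], [0.994, -0.111, 0.0], [-0.0, -0.0, -1.0]]
wrist_force: [-0.5, -0.4, -2.2]
width: 0.205
finger_force: 30.0
```

```bash
python3 look.py w4
```

```text
12.975 [ 518.8 -296.4  261.7] -6.4
```

View pics/w4.png

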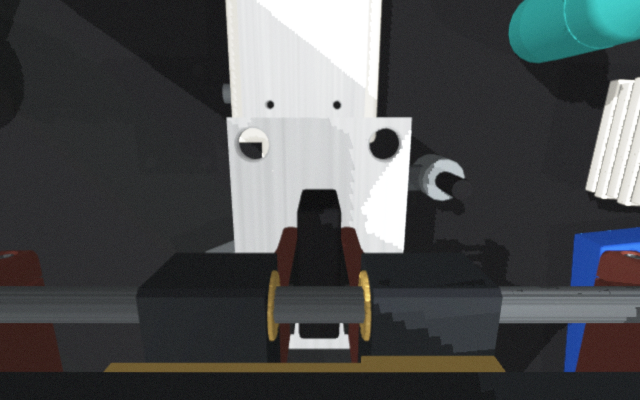

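The wrist view shows the two near threads at (270,104) and (337,104), the held cover's front holes at (254,143) and (385,143), and the probe head clear at (443,180). I'll move 6 cm on to see the other two threads.

Emit:
arm_command:
  moves: "0 0 0 0 3 0 255; 0 0 0 0 3 0 255; 0 0 0 0 0 0 255; 0 0 0 0 0 0 255; 0 0 0 0 0 0 255"

```text
time: 13.65
position: [518.9, -237.6, 261.7]
orientation: [[0.112, 0.994, 0.0], [0.994, -0.112, -0.001], [-0.001, 0.0, -1.0]]
wrist_force: [0.9, -0.1, -2.9]
width: 0.203
finger_force: 30.0
```

Emit:
arm_command:
  moves: "0 0 0 0 0 0 255; 0 0 0 0 0 0 255; 0 0 0 0 0 0 255; 0 0 0 0 0 0 255; 0 0 0 0 0 0 255"

```text
time: 14.28
position: [518.7, -236.6, 261.6]
orientation: [[0.112, 0.994, -0.0], [0.994, -0.112, 0.0], [0.0, -0.0, -1.0]]
wrist_force: [-0.3, -0.0, -2.5]
width: 0.202
finger_force: 30.0
```

```bash
python3 look.py w5
python3 - <<'E'
from h import *
import pickle
d={k:(pickle.load(open(k+".pkl","rb")),cv2.imread(f"pics/{k}.png")) for k in("w1","w4","w5")}
p4,i4=d["w4"]; p5,i5=d["w5"]
W=np.array(p5["world_to_cam"]); print("cam5",(-W[:3,:3].T@W[:3,3]).round(1),"axis",-W[2,:3].round(3))
A=[dark(i4,q,6) for q in((270,104),(337,104))]; a=[onz(q,62,p4)[:2] for q in A]
# predict +y threads in w5
g=(np.array(a[1])-a[0])/66; n=np.array([-g[1],g[0]])
pr=[np.r_[np.array(x)+104*n,62] for x in a]; q0=project(pr,p5); print("pred",q0.round(0))
B=[]
for q in q0:
    x,y=map(int,q); s=cv2.cvtColor(i5,cv2.COLOR_BGR2GRAY)[y-14:y+15,x-14:x+15]; 
    j=np.unravel_index(cv2.GaussianBlur(s,(5,5),0).argmin(),s.shape); B.append(dark(i5,(x-14+j[1],y-14+j[0]),6)); print(s.min(),np.median(s),B[-1].round(1))
b=[onz(q,62,p5)[:2] for q in B]
m=[b[1],b[0],a[0],a[1]]; t,th,R,e=fit(m,L); print("deck",t.round(1),np.degrees(th).round(2),e.round(2)); print(np.round(m,1).tolist())
# height from -y pair: w1 vs w4 impossible (moving); spacing check
print("spacing",np.linalg.norm(np.array(a[0])-a[1]),np.linalg.norm(np.array(b[0])-b[1]),np.linalg.norm(np.array(b[0])-a[0]))
print([tri(dark(d["w1"][1],q,6),d["w1"][0],x,p5) for q,x in zip(((298,146),(367,148)),B)])
E
```

```text
14.275 [ 518.7 -236.6  261.6] -6.4
cam5 [ 526.8 -170.9  405.1] axis [-0.027 -0.24  -0.97 ]
pred [[276.  57.]
 [345.  57.]]
16 250.0 [275.3  55.4]
19 248.0 [344.5  55.7]
deck [ 519.  -166.7] -6.56 0.39
[[557.4, -118.8], [492.3, -111.3], [480.7, -214.5], [545.5, -222.2]]
spacing 65.316642286409 65.52620205151621 103.94203071892812
[(array([ 493.87365977, -113.7106401 ,   76.19990916]), np.float64(0.1974311487975382)), (array([ 556.48037294, -120.59249793,   73.61900312]), np.float64(0.16919173304271187))]
```

Deck (519.0,-166.7), yaw -6.56°, residual 0.4 mm. The spacing agrees with the z=62 plane to about 3 mm. I'll check the cover's place in the gripper by overlaying the predicted hole rims on the held cover.

Run:
```python
from h import *
import pickle
p,im=pickle.load(open("w5.pkl","rb")),cv2.imread("pics/w5.png")
t=np.array([518.7,-236.6]); th=np.radians(-6.4); R=np.array([[np.cos(th),-np.sin(th)],[np.sin(th),np.cos(th)]])
a=np.linspace(0,2*np.pi,60); big=cv2.resize(im,None,fx=4,fy=4,interpolation=cv2.INTER_CUBIC)
def draw(local,z,closed=True):
    w=np.array([np.r_[t+R@l,z] for l in local]); q=project(w,p); cv2.polylines(big,[((q+.5)*4-.5).round().astype(int)],closed,(0,0,255),1)
for h in L[:2]: draw([np.array(h)+8*np.array([np.cos(x),np.sin(x)])+[0,.5] for x in a],261.6-32+6)
draw([(-45,65.5),(45,65.5),(45,0),(-45,0)],261.6-32+6)
draw([(-9,30.5),(9,30.5)],261.6-32+46)
q=project([np.r_[t+R@l,235.6] for l in L[:2]],p); print(q)
x0,y0=[int(v) for v in q.mean(0)]
big=big[(y0-35)*4:(y0+85)*4,(x0-100)*4:(x0+100)*4]; print(big.shape); cv2.imwrite("pics/w5c.png",big)
```

```text
[[383.43475673 145.11271417]
 [250.68380047 145.16064395]]
(480, 800, 3)
```

View pics/w5c.png

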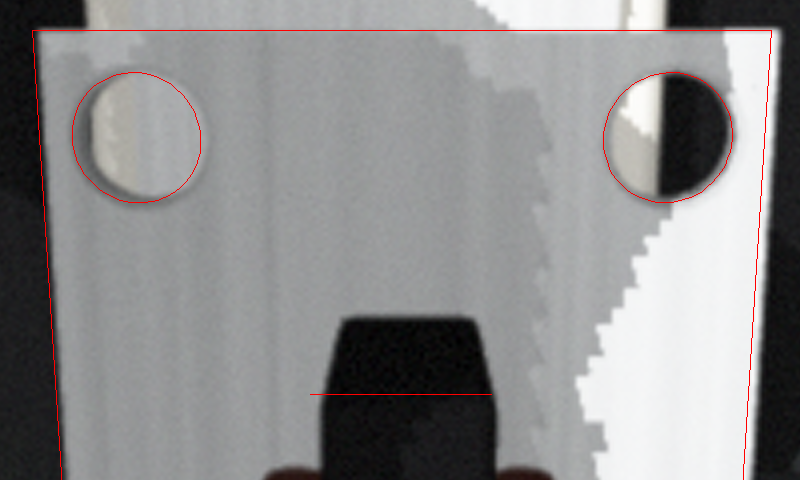

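The overlay agrees within about 1 mm, both rims and plate edge. As a cross-check, the top camera's cover-to-deck offset (-85.4,-519.5) matches the wrist's (-86,-520.5). Target TCP (519,-167), z 106, which puts the underside about 12 mm above the deck.

Emit:
arm_command:
  moves: "0 0 0 0 3 0 255; 0 0 0 0 3 0 255; 0 0 0 0 1 0 255; 0 0 0 0 0 0 255; 0 0 0 0 0 -2 255"

```text
time: 14.95
position: [520.4, -168.2, 243.0]
orientation: [[0.112, 0.994, 0.004], [0.994, -0.112, -0.003], [-0.002, 0.004, -1.0]]
wrist_force: [-1.0, -0.1, -2.0]
width: 0.201
finger_force: 30.0
```

Emit:
arm_command:
  moves: "0 0 0 0 0 -3 255; 0 0 0 0 0 -3 255; 0 0 0 0 0 -2 255; 0 0 0 0 0 -1 255; 0 0 0 0 0 0 255"

```text
time: 15.58
position: [518.6, -167.2, 151.2]
orientation: [[0.112, 0.994, -0.001], [0.994, -0.112, 0.0], [0.0, -0.001, -1.0]]
wrist_force: [0.3, 0.0, -2.7]
width: 0.203
finger_force: 30.0
```

Emit:
arm_command:
  moves: "0 0 0 0 0 -1 255; 0 0 0 0 0 -1 255; 0 0 0 0 0 -1 255; 0 0 0 0 0 -1 255; 0 0 0 0 0 -0.5 255"

```text
time: 16.2
position: [518.4, -166.4, 105.7]
orientation: [[0.112, 0.994, -0.001], [0.994, -0.112, 0.0], [0.0, -0.001, -1.0]]
wrist_force: [-0.0, -0.8, -2.5]
width: 0.198
finger_force: 30.0
```

Emit:
arm_command:
  moves: "0 0 0 0 0 0 255; 0 0 0 0 0 0 255; 0 0 0 0 0 0 255; 0 0 0 0 0 0 255; 0 0 0 0 0 0 255"

```text
time: 16.82
position: [518.8, -166.7, 106.8]
orientation: [[0.112, 0.994, 0.0], [0.994, -0.112, -0.0], [-0.0, 0.0, -1.0]]
wrist_force: [0.7, -0.5, -1.2]
width: 0.202
finger_force: 30.0
```

```bash
python3 look.py w6
python3 - <<'E'
from h import *
t=ctrl.read_camera("top"); s=ctrl.read_camera("scene"); w=cv2.imread("pics/w6.png")
r=lambda i,x,y,ww,h,k:cv2.resize(i[y:y+h,x:x+ww],None,fx=k,fy=k,interpolation=cv2.INTER_CUBIC)
a=r(w,200,70,200,200,2); b=r(t,330,190,100,100,4); c=r(s,250,130,100,50,4); d=r(s,250,180,100,50,4)
cv2.imwrite("pics/fin.png",np.vstack([np.hstack([a,b])[:400],np.hstack([c,d])]))
print(ctrl.get_state()["wrist_force"])
E
```

```text
16.825 [ 518.8 -166.7  106.8] -6.4
[-0.75622907  0.4088241  -1.90045512]
```

View pics/fin.png

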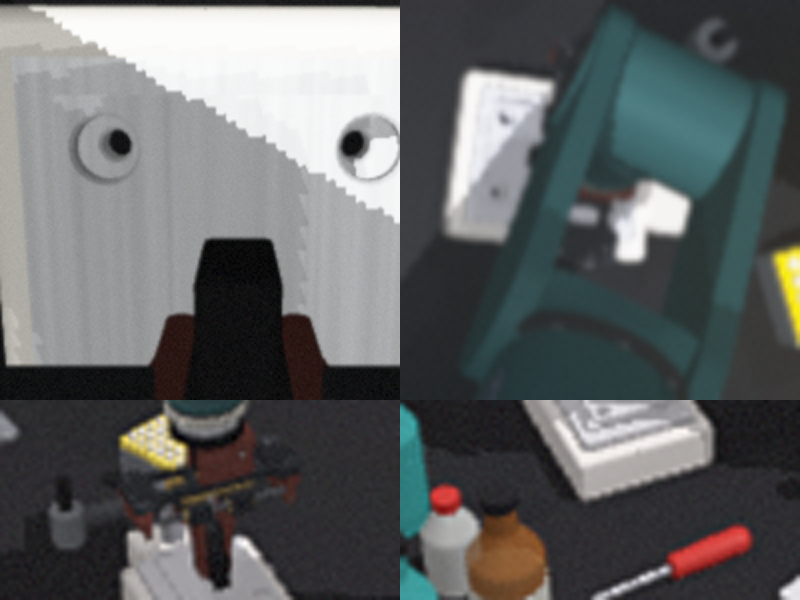

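The fitted view shows both far threads whole through the cover's holes: thread at (120,142) in the hole at (107,147), and thread at (352,144) in the hole at (369,147). The probe arm is out at the side and the bystanders are in place. Last, a numeric parallax check.

Run:
```python
from h import *
import pickle
p=pickle.load(open("w6.pkl","rb")); f=lambda x,y:(x/2+200-.25,y/2+70-.25)
for h,t in(((107,147),(120,142)),((369,147),(352,144))):
    a,b=onz(f(*h),80.8,p),onz(f(*t),62,p); print(a.round(1),b.round(1),"hole-thread",(a-b)[:2].round(1))
```

```text
[ 493.2 -110.5   80.8] [ 493.3 -110.6   62. ] hole-thread [-0.   0.1]
[ 557.8 -117.8   80.8] [ 556.7 -118.3   62. ] hole-thread [1.2 0.5]
```

Offsets are at most 1.3 mm against the 4 mm allowed. The cover is still and level, about 12 mm above the deck. Handing in.

```bash
python3 -c "
from cell import ctrl
s=ctrl.get_state(); print(s['time'],s['position'],s['finger_force'])
print(ctrl.hand_in())"
```

```text
16.975 [ 518.76623918 -166.6197371   106.66988915] 29.999518990516663
the job is handed in; nothing more can be done
None
```

I handed the job in at 17 s; no verdict came back. The probe arm is swung about a quarter turn to the far side, and the four-hole cover is held still and level about 12 mm above the deck. The two far holes measured within about 1.3 mm of their threads; I couldn't see the near two through the gripper, so those rest on the deck and cover measurements.

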